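Slide the loaded culture crate home against its stop

ROBOT

A 6-joint arm with a two-finger parallel gripper is mounted at the origin on the work surface. World frame = base frame: x ahead of the robot, y to its left, z up, the work surface at z = 0. Lengths are in mm, angles in rad, forces in N, time in s.
With the tool pointing down it reaches from about 350 to 775 mm from the base axis. Payload 7.3 kg.
Tool frame: the origin (TCP) lies at the very end of the fingers, on their centre line; the grasp point (between the pads) lies 19 mm behind it; z points along the fingers, y is the line along which they close (so a half turn about z gives the same grasp; the last joint's range is limited). The gripper opens to 92 mm and grips with 3 to 60 N. Pads are 19 mm wide; open, the fingers measure 130 mm over their backs; the gripper's body (75 mm by 190 mm) begins 47 mm behind the grasp point.
Start: joints at [1.102, 0.342, 1.524, -0, 1.275, -0.146], TCP at [166.528, 497.909, 226.741] pointing down, gripper open.
Joint ranges: [-2.53, 2.53], [-0.77, 2.02], [0.04, 2.7], [-1, 4.14], [0.28, 2.66], [-3.11, 3.11]. Speed limits (rad/s): [2.57, 2.57, 3.14, 3.14, 3.14, 3.14].

INTERFACE

Orientations are given as [roll, pitch, yaw] about the fixed x, y, z axes, in that order (R = Rz(yaw) Ry(pitch) Rx(roll)).
In Python, from plant import bot gives the robot as it stands.
- The arm moves only by the tool send_rows, never from a script. Its argument "rows" is a list of rows, each an object of numbers: "x", "y", "z": the shift along the tool's x, y, z in units of 0.2 m (1.0 is 0.2 m); "ax", "ay", "az": the turn, a rotation vector about the tool's x, y, z in units of 60 degrees (1.0 is 60 degrees); "jaw": the opening, from -1 (shut) to 1 (fully open), so that 0 is half open. In form: [{"x": .., "y": .., "z": .., "ax": .., "ay": .., "az": .., "jaw": ..}, ...]. A call has exactly 10 rows; each row is the pose to reach, as a shift and turn from the pose commanded when the call began, along the tool's axes at that moment; what a row does not reach only later rows make up. A row lasts 1/8 s, in which the tool goes at most 62.5 mm and 10.7 degrees, less where a joint would pass 70% of its speed; a pose out of reach is approached as far as the arm can. A call with a number of a shift or a turn outside -1 to 1 is refused whole. A call with a gripper value outside its range is refused whole. The fingers move at their own pace and stop on an object; the grip force is fixed at half the most. Time passes only in rows, so rows that repeat a pose let the fingers close, or fill a call up. It gives the time, the measured TCP pose, the force, the opening and the grip force at its end, in the units of the state.
- bot.get_obs(): the state, without advancing time (a new reading comes with each control period).
- bot.capture(name): name is "scene" or "top" or "wrist"; returns (picture, depth): 384x512x3 uint8, red, green, blue; 384x512 float32, mm along the optical axis (not along the pixel's ray), 0 where there is no reading.
- bot.camera_model(name): a dict with "vertical_fov" (degrees; the focal length in pixels is half the picture's height over the tangent of half this angle, whatever the lens; pixels are square), "cx", "cy" (the principal point, pixels), "k1" (the pictures are not rectified: a ray, as slopes to the right and down, at radius r is drawn at 1 + k1 r^2 times it, then the intrinsics apply), "R" (3x3) and "t" (3): a world point X has camera coordinates R X + t; the wrist camera has in their place "T_tool_cam" (4x4, takes a point from camera to tool coordinates, whose origin is the TCP and whose axes are the flange's). Camera axes: x right, y down, z forward; pixel columns grow to the right and rows downward; lengths in mm; the calibration is good to about 2 mm. A picture is of the moment at which its call begins: read the wrist's pose just before it. camera_model takes no time and is no camera call.
- bot.close_job(): hands the job in; it is judged then, once.
The state is a dict: "time": time; "joint_positions": joint angles; "dq": joint speeds; "tau": joint torques, N m; "tool_pos": TCP position; "tcp_rot": TCP orientation; "contact_force": force on the tool from outside, world axes, zero at the start; "moment": the same for the moment, N m; "grip_width": finger opening in mm; "finger_force": force on a finger pad.
Only numpy, scipy, OpenCV 4.12 (cv2) and the standard library are available. Lean on these libraries where they do the work, as an engineer would, in place of code of your own. Each camera call takes 0.05 s, during which the arm holds its last target. There are 200 camera calls.

TASK

Put the brown crate of fly-culture bottles back in its yellow-taped place: push it along the bench until its far side sits flush against the aluminium stop, inside the tape lines left and right. It is heavy and top-heavy, so push it with the fingertips only, low on its solid lower part, so that it slides instead of tipping; do not lift or hold it, do not push on its perforated upper part or the bottles in it, and leave the other bottles on the bench where they stand.

Things in the scene. Friction and masses are not known exactly. Their poses are not given: they have to be found in the camera images.
- bay: The crate's place: yellow tape lines (19 mm wide, 236 mm clear between the side ones) on the bench, closed at the back by a fixed aluminium stop 270 mm long, 40 mm tall. Origin: on the bench, where the crate's centre lies when home; +x points away from the robot to the stop, whose face is at x = +65 mm; +y left along the stop.
- crate: The loaded crate's solid dark-brown lower tray, 130 mm deep (x) by 200 mm wide (y), upright outer walls 6 to 50 mm above the bench. Origin: centre of the footprint, at bench height; x to its far side, y left, z up. 1.1 to 1.7 kg with bottles; slides at about 6 to 13 N. Four rubber feet, inset (they reach 44 mm fore and aft of the centre): pushed high it rocks over them.
- basket: The crate's perforated brown upper part, fixed on the tray, 50 to 96 mm above the bench, walls 3 mm inside the tray's faces, rim flush with them. Same origin and axes as the crate. Not to be pushed or held: the body of an upright gripper may meet it before low fingertips reach the tray, so lean the fingers towards the crate.
- amber: Amber reagent bottle, black cap, 76 mm wide, 185 mm tall, standing near the work, to be left alone. Origin: centre of its underside, z up its axis.
- spray: Clear spray bottle with white head, 80 mm wide, 207 mm tall, nozzle reaching 57 mm to its -x side, to be left alone. Origin: centre of its underside, z up its axis.
- spare: A single culture bottle standing outside the crate, 56 mm wide, 165 mm tall, yellow foam stopper, to be left alone. Origin: centre of its underside, z up its axis.
- culture0: Culture bottle in the crate, front row, right (-y): glass, 56 mm wide, 165 mm tall with its yellow foam stopper, loose on the crate's floor, its top 177 mm above the bench. Origin: centre of its underside, 12 mm above the bench; z up its axis.
- culture1: Culture bottle in the crate, front row, middle: glass, 56 mm wide, 165 mm tall with its yellow foam stopper, loose on the crate's floor, its top 177 mm above the bench. Origin: centre of its underside, 12 mm above the bench; z up its axis.
- culture2: Culture bottle in the crate, front row, left (+y): glass, 56 mm wide, 165 mm tall with its yellow foam stopper, loose on the crate's floor, its top 177 mm above the bench. Origin: centre of its underside, 12 mm above the bench; z up its axis.
- culture3: Culture bottle in the crate, far row, right (-y): glass, 56 mm wide, 165 mm tall with its yellow foam stopper, loose on the crate's floor, its top 177 mm above the bench. Origin: centre of its underside, 12 mm above the bench; z up its axis.
- culture4: Culture bottle in the crate, far row, middle: glass, 56 mm wide, 165 mm tall with its yellow foam stopper, loose on the crate's floor, its top 177 mm above the bench. Origin: centre of its underside, 12 mm above the bench; z up its axis.
- culture5: Culture bottle in the crate, far row, left (+y): glass, 56 mm wide, 165 mm tall with its yellow foam stopper, loose on the crate's floor, its top 177 mm above the bench. Origin: centre of its underside, 12 mm above the bench; z up its axis.
Not all that is in view belongs to the job. Leave any blue look-alike of the culture2 alone.

How it is judged:
By the outcome, as a careful person would: the job done as asked, in the order asked, and still so for the second after the job is handed in, with the robot touching nothing.
It also fails if it takes over 48 s, if anything falls off the work surface, if the arm or the gripper's body presses on something with over 40 N, if the wrist force passes 120 N, or if a joint passes its speed limit or range.

## Working session

There is one attempt and no reset: what is moved stays moved. The work goes in short steps, Python scripts to look and compute and a tool call to move; the robot and the scene stay as the last step left them, time stands still between calls to the robot, and variables do not carry over. Pictures are saved under pics/ and viewed, at most 10 in all, crops included, and the job is handed in when it is done.

Besides the shell and the picture viewer there is one more tool, called after "Emit:" by a JSON object that holds its "method" and its "body", one argument or row to a line. send_rows: Moves the arm, as the interface text tells. Its arguments: {"type":"object","properties":{"rows":{"type":"array","items":{"type":"object","properties":{"x":{"type":"number","minimum":-1,"maximum":1},"y":{"type":"number","minimum":-1,"maximum":1},"z":{"type":"number","minimum":-1,"maximum":1},"ax":{"type":"number","minimum":-1,"maximum":1},"ay":{"type":"number","minimum":-1,"maximum":1},"az":{"type":"number","minimum":-1,"maximum":1},"jaw":{"type":"number"}}}}},"required":["rows"]}

```bash
mkdir -p pics; ls; cat > h.py <<'E'
import numpy as np, cv2
from plant import bot
from scipy.spatial.transform import Rotation as Ro
def ray(n,uv,obs=None):
    m=bot.camera_model(n); f=192/np.tan(np.radians(m['vertical_fov'])/2)
    uv=np.atleast_2d(np.asarray(uv,float))
    K=np.array([[f,0,m['cx']],[0,f,m['cy']],[0,0,1]])
    p=cv2.undistortPoints(uv[:,None],K,np.array([m['k1'],0,0,0,0.]))[:,0]
    d=np.c_[p,np.ones(len(p))]
    if 'R' in m:
        R=np.array(m['R']);t=np.array(m['t']);return -R.T@t,d@R
    T=np.array(m['T_tool_cam']);W=np.eye(4);W[:3,:3]=Ro.from_euler('xyz',obs['tcp_rot']).as_matrix();W[:3,3]=obs['tool_pos'];T=W@T
    return T[:3,3],d@T[:3,:3].T
def plane(n,uv,z,obs=None):
    o,d=ray(n,uv,obs);return o+d*((z-o[2])/d[:,2])[:,None]
def depthpts(n,dep,uv,obs=None):
    o,d=ray(n,uv,obs);u=np.asarray(uv,int);return o+d*dep[u[:,1],u[:,0]][:,None]
E
python3 - <<'E'
from h import *
o=bot.get_obs();print(o)
a,da=bot.capture('scene');b,db=bot.capture('top')
np.savez('c0.npz',a=a,da=da,b=b,db=db)
cv2.imwrite('pics/scene0.png',a[...,::-1]);cv2.imwrite('pics/top0.png',b[...,::-1])
for n in('scene','top'):print(ray(n,[[256,192]]))
E
```

```text
pics
{'time': 0.0, 'joint_positions': array([ 1.10199068e+00,  3.42707413e-01,  1.52500901e+00, -8.00099267e-06,
        1.27542134e+00, -1.46028595e-01]), 'dq': array([ 0.00173234, -0.00065565, -0.00123675, -0.00155555, -0.00036313,
        0.0002051 ]), 'tau': array([ 3.38709706e-04, -4.31247282e+01, -2.44213307e+01,  7.18036084e-02,
        5.60969696e-02, -1.34590896e-04]), 'tool_pos': array([166.33834946, 497.51864682, 226.0557165 ]), 'tcp_rot': array([-3.14006288e+00, -2.17259682e-04,  2.81881777e+00]), 'contact_force': array([-0.11812213, -0.00500673,  0.61289481]), 'moment': array([ 0.03181852, -0.02048562, -0.00645769]), 'finger_force': 0.0, 'grip_width': 91.70836496925246}
(array([ 770.78710967, -341.48280503,  891.65833276]), array([[-0.17596843,  0.40317142, -0.8985494 ]]))
(array([ 360.56749503,   28.4883871 , 1109.14290262]), array([[ 0.17158741,  0.0023539 , -0.98519172]]))
```

View pics/scene0.png

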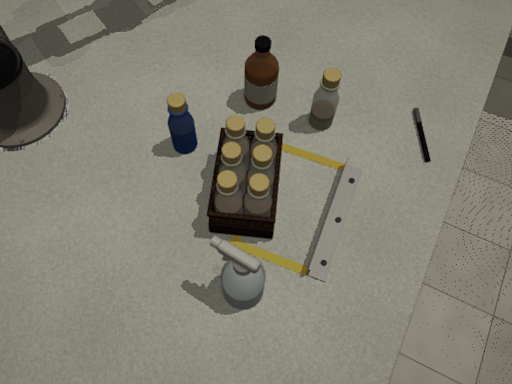

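View pics/top0.png

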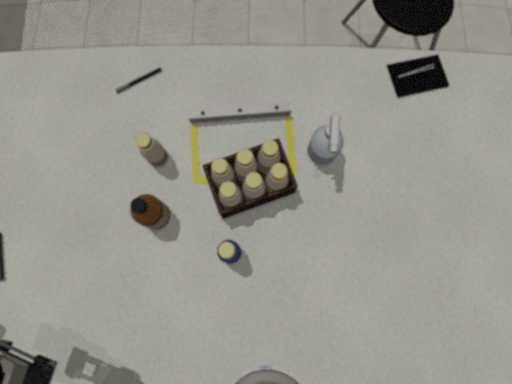

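The top view has the brown crate at about (250,178), turned roughly 15°. The stop is at (240,113), and the tape lines are at (195,150) and (290,135). The spray bottle is at (322,145), amber at (150,210) and spare at (150,148).

Candidates for culture2 are the in-crate front-left bottle at (230,192) and the blue look-alike at (229,251), which is outside the crate and is to be left alone. The brown things are the crate at (250,178) and the amber bottle at (150,210). The crate is the rectangular six-bottle one.

```bash
cat > meas.py <<'E'
from h import *
def comps(m,mn=25):
    n,l,s,c=cv2.connectedComponentsWithStats(m.astype(np.uint8));return [(l==i) for i in range(1,n) if s[i,4]>=mn]
def uvof(m): v,u=np.nonzero(m);return np.c_[u,v]
def crate(n,img,dep):
    v,u=np.mgrid[0:384,0:512];uv=np.c_[u.ravel(),v.ravel()]
    P=depthpts(n,dep,uv)
    hsv=cv2.cvtColor(img,cv2.COLOR_RGB2HSV).reshape(-1,3).astype(int)
    br=(hsv[:,2]<75)&((hsv[:,0]<18)|(hsv[:,0]>165))&(hsv[:,1]>70)
    k=br&(P[:,2]>86)&(P[:,2]<106)&(dep.ravel()>0)&(P[:,0]>300)&(abs(P[:,1])<170)
    m=comps(cv2.dilate(k.reshape(384,512).astype(np.uint8),np.ones((5,5))));m=max(m,key=np.sum)
    k=k&m.ravel()
    r=cv2.minAreaRect(P[k][:,:2].astype(np.float32))
    return k.sum(),np.median(P[k][:,2]),r,cv2.boxPoints(r)
E
python3 - <<'E'
from meas import *
np.set_printoptions(precision=1,suppress=True)
z=np.load('c0.npz')
for n,i,d in(('top','b','db'),('scene','a','da')):
    img,dep=z[i],z[d];print('==',n)
    print(crate(n,img,dep))
    hsv=cv2.cvtColor(img,cv2.COLOR_RGB2HSV).astype(int)
    y=(hsv[...,0]>20)&(hsv[...,0]<32)&(hsv[...,1]>130)&(hsv[...,2]>90)
    for m in comps(y):
        P=plane(n,uvof(m),0);Q=depthpts(n,dep,uvof(m))
        print('yellow',m.sum(),uvof(m).mean(0),np.median(Q[:,2]),cv2.minAreaRect(P[:,:2].astype(np.float32)),P[:,0].min(),P[:,0].max())
    v,u=np.mgrid[0:384,0:512];P=depthpts(n,dep,np.c_[u.ravel(),v.ravel()]);
    k=(P[:,2]>30)&(P[:,2]<50)&(hsv[...,1].ravel()<60)&(P[:,0]>500)&(P[:,0]<800)&(abs(P[:,1])<250)
    for m in comps(k.reshape(384,512),100):
        q=P[m.ravel()];print('stop',m.sum(),np.median(q[:,2]),cv2.minAreaRect(q[:,:2].astype(np.float32)),cv2.boxPoints(cv2.minAreaRect(q[:,:2].astype(np.float32))).tolist())
    # standing things
    k=(P[:,2]>60)&(P[:,2]<260)&(P[:,0]>250)&(P[:,0]<800)&(abs(P[:,1])<350)
    for m in comps(k.reshape(384,512),60):
        q=P[m.ravel()];print('tall',uvof(m).mean(0),q.min(0),q.max(0))
E
```

```text
== top
(np.int64(576), np.float64(94.83779609202367), ((575.1649169921875, 46.545135498046875), (125.76895141601562, 192.93130493164062), 20.71506690979004), array([[482.2, 114.5],
       [550.5, -65.9],
       [668.1, -21.4],
       [599.9, 159. ]], dtype=float32))
yellow 286 [289.9 145.4] 0.32751636404589135 ((681.327880859375, -55.69097900390625), (163.76356506347656, 18.226375579833984), 4.682654857635498) 599.976847719095 762.9089555161921
yellow 327 [195.7 156.4] -0.04683465329435421 ((660.577392578125, 185.39341735839844), (163.40512084960938, 34.718326568603516), 6.112220764160156) 578.7713288093048 741.1527479418693
stop 280 37.938509189751926 ((755.3447265625, 76.31371307373047), (7.330778121948242, 271.1161193847656), 5.059564590454102) [[739.7385864257812, 211.0203094482422], [763.6486206054688, -59.039405822753906], [770.9508666992188, -58.39288330078125], [747.0408325195312, 211.66683959960938]]
tall [327.2 139.2] [ 610.  -180.8   60.1] [ 702.8 -102.8  210.2]
tall [149.  146.8] [618.4 265.1  60.1] [671.4 320.4 169.7]
tall [249.9 175.5] [483.1 -67.6  60.1] [672.5 162.2 1
[... 640 characters left out ...]
2751464844), (165.7250213623047, 25.67745018005371), 1.0243260860443115) 597.1634562601096 762.915758119997
stop 254 38.27101815173705 ((755.4978637695312, 74.50389862060547), (4.136963844299316, 269.7696228027344), 4.933487892150879) [[741.8370971679688, 208.71109008789062], [765.0370483398438, -60.05907440185547], [769.1586303710938, -59.70329284667969], [745.9586791992188, 209.06686401367188]]
tall [261.6  67.5] [455.6 251.4  60.1] [530.5 320.2 187.3]
tall [327.3  92.3] [619.2 263.   60.1] [674.5 311.2 168. ]
tall [179.5 116.8] [372.   65.8  60. ] [427.6 118.4 167.4]
tall [246.3 173.6] [482.9 -68.8  60.1] [673.7 162.3 178.9]
tall [239.7 272.3] [ 610.4 -182.5   60.1] [ 707.4 -109.6  208.9]
```

```bash
cat > go.py <<'E'
from h import *
def Rt(head,lean):  # pushing heading (deg), lean deg; tool z forward-down, tool y left
    h,a=np.radians([head,lean]);c=np.array([np.cos(h),np.sin(h),0]);y=np.array([-np.sin(h),np.cos(h),0])
    z=np.sin(a)*c-np.array([0,0,np.cos(a)]);return np.c_[np.cross(y,z),y,z]
def rel(p0,R0,p,R):
    return np.round(np.r_[R0.T@(np.array(p)-p0)/200,Ro.from_matrix(R0.T@R).as_rotvec(degrees=True)/60],3)
def cur():
    o=bot.get_obs();return o['tool_pos'],Ro.from_euler('xyz',o['tcp_rot']).as_matrix()
E
python3 - <<'E'
from go import *
p,R=cur()
W=[([300,330,330],Rt(-5,0)),([430,130,330],Rt(10,15)),([480,-20,250],Rt(20.7,30)),([493,-15,20],Rt(20.7,30))]
for q,Q in W: print(rel(p,R,q,Q)); p,R=np.array(q,float),Q
z=np.load('c0.npz')
a=z['a'][100:270,150:370,::-1];cv2.imwrite('pics/crop0.png',cv2.resize(a,None,fx=3.5,fy=3.5,interpolation=2))
E
```

```text
[-0.899 -0.583 -0.519 -0.001 -0.    -0.225]
[-0.735 -0.94   0.    -0.033 -0.249 -0.249]
[-0.008 -0.782  0.416 -0.068 -0.249 -0.165]
[0.515 0.    1.031 0.    0.    0.   ]
```

View pics/crop0.png

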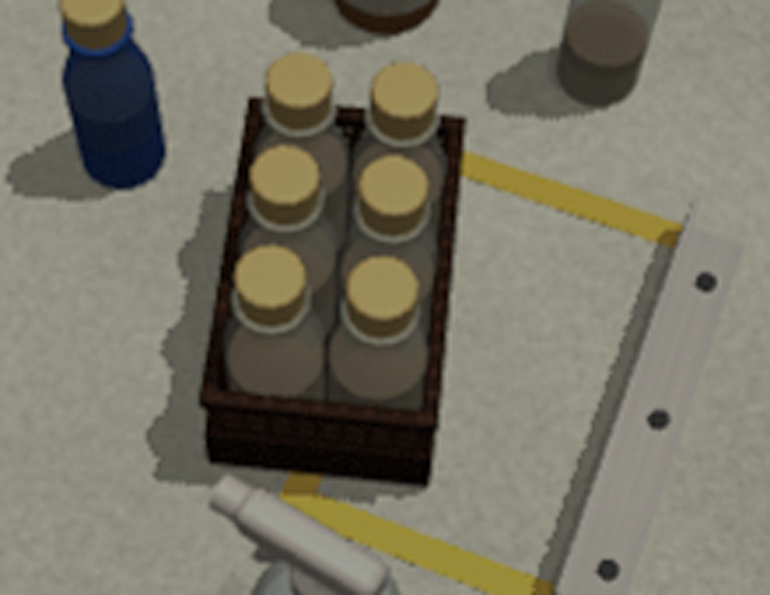

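The crop shows the brown crate with six yellow-stopper bottles (centre about (320,260)). The blue look-alike stands apart at (115,100), and the spray nozzle is at (230,495). The crate is confirmed, so I'm starting the approach.

Emit:
{"method": "send_rows", "body": {
  "rows": [
    {"x":-0.05,"y":-0.03,"z":-0.15,"az":-0.02,"jaw":1},
    {"x":-0.2,"y":-0.13,"z":-0.35,"az":-0.06,"jaw":1},
    {"x":-0.4,"y":-0.26,"z":-0.5,"az":-0.12,"jaw":1},
    {"x":-0.6,"y":-0.4,"z":-0.52,"az":-0.18,"jaw":1},
    {"x":-0.75,"y":-0.5,"z":-0.52,"az":-0.21,"jaw":1},
    {"x":-0.85,"y":-0.56,"z":-0.52,"az":-0.225,"jaw":1},
    {"x":-0.9,"y":-0.583,"z":-0.52,"az":-0.225,"jaw":1},
    {"x":-0.9,"y":-0.583,"z":-0.52,"az":-0.225,"jaw":1},
    {"x":-0.9,"y":-0.583,"z":-0.52,"az":-0.225,"jaw":1},
    {"x":-0.9,"y":-0.583,"z":-0.52,"az":-0.225,"jaw":1}
  ]
}}

```text
schema error: expected keys x, y, z, ax, ay, az, jaw
```

Emit:
{"method": "send_rows", "body": {
  "rows": [
    {"x":-0.07,"y":-0.09,"ax":-0.003,"ay":-0.025,"az":-0.025,"jaw":1},
    {"x":-0.22,"y":-0.28,"ax":-0.01,"ay":-0.075,"az":-0.075,"jaw":1},
    {"x":-0.37,"y":-0.47,"ax":-0.016,"ay":-0.125,"az":-0.125,"jaw":1},
    {"x":-0.52,"y":-0.66,"ax":-0.023,"ay":-0.175,"az":-0.175,"jaw":1},
    {"x":-0.65,"y":-0.83,"ax":-0.03,"ay":-0.22,"az":-0.22,"jaw":1},
    {"x":-0.72,"y":-0.92,"ax":-0.033,"ay":-0.25,"az":-0.25,"jaw":1},
    {"x":-0.735,"y":-0.94,"ax":-0.033,"ay":-0.25,"az":-0.25,"jaw":1},
    {"x":-0.735,"y":-0.94,"ax":-0.033,"ay":-0.25,"az":-0.25,"jaw":1},
    {"x":-0.735,"y":-0.94,"ax":-0.033,"ay":-0.25,"az":-0.25,"jaw":1},
    {"x":-0.735,"y":-0.94,"ax":-0.033,"ay":-0.25,"az":-0.25,"jaw":1}
  ]
}}

```text
schema error: expected keys x, y, z, ax, ay, az, jaw
```

Emit:
{"method": "send_rows", "body": {
  "rows": [
    {"y":-0.08,"z":0.02,"ax":-0.007,"ay":-0.025,"az":-0.017,"jaw":1},
    {"y":-0.23,"z":0.08,"ax":-0.02,"ay":-0.075,"az":-0.05,"jaw":1},
    {"y":-0.4,"z":0.16,"ax":-0.035,"ay":-0.13,"az":-0.085,"jaw":1},
    {"y":-0.56,"z":0.26,"ax":-0.05,"ay":-0.18,"az":-0.12,"jaw":1},
    {"y":-0.7,"z":0.35,"ax":-0.06,"ay":-0.225,"az":-0.15,"jaw":1},
    {"x":-0.008,"y":-0.77,"z":0.41,"ax":-0.068,"ay":-0.25,"az":-0.165,"jaw":1},
    {"x":-0.008,"y":-0.782,"z":0.416,"ax":-0.068,"ay":-0.25,"az":-0.165,"jaw":1},
    {"x":-0.008,"y":-0.782,"z":0.416,"ax":-0.068,"ay":-0.25,"az":-0.165,"jaw":1},
    {"x":-0.008,"y":-0.782,"z":0.416,"ax":-0.068,"ay":-0.25,"az":-0.165,"jaw":1},
    {"x":-0.008,"y":-0.782,"z":0.416,"ax":-0.068,"ay":-0.25,"az":-0.165,"jaw":1}
  ]
}}

```text
schema error: expected keys x, y, z, ax, ay, az, jaw
```

```bash
python3 - <<'E'
from go import *
from meas import *
o=bot.get_obs();p,R=cur();print(o['time'],p.round(1),R.round(3).tolist(),o['joint_positions'].round(2))
b,db=bot.capture('scene');print(crate('scene',b,db))
print(rel(p,R,[493,-15,80],Rt(20.7,30)),rel(p,R,[493,-15,20],Rt(20.7,30)))
cv2.imwrite('pics/s1.png',b[...,::-1])
E
```

```text
0.1 [166.3 497.6 226.1] [[-0.948, 0.317, -0.001], [0.317, 0.948, -0.001], [0.0, -0.001, -1.0]] [ 1.1   0.34  1.52  0.    1.28 -0.15]
(np.int64(1088), np.float64(94.20857146942097), ((577.6742553710938, 46.297149658203125), (127.63677215576172, 202.1714324951172), 20.692445755004883), array([[482.25394 , 118.311554],
       [553.6916  , -70.81791 ],
       [673.0946  , -25.717255],
       [601.6569  , 163.4122  ]], dtype=float32))
[-2.362 -1.911  0.733 -0.172 -0.481 -0.638] [-2.362 -1.911  1.033 -0.172 -0.481 -0.638]
```

View pics/s1.png

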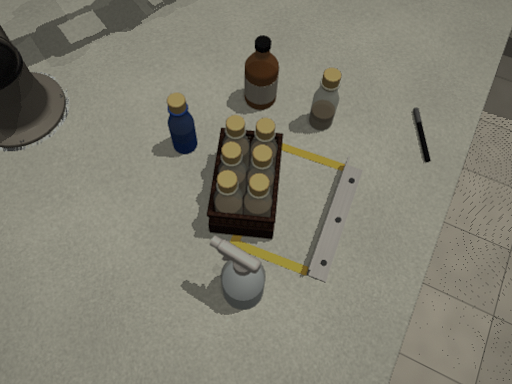

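The picture is unchanged, with the crate still at (246,182). All three move calls were refused because every row needs all seven keys, so I'm resending them complete.

Emit:
{"method": "send_rows", "body": {
  "rows": [
    {"x":-0.05,"y":-0.03,"z":-0.15,"ax":0,"ay":0,"az":-0.02,"jaw":1},
    {"x":-0.2,"y":-0.13,"z":-0.35,"ax":0,"ay":0,"az":-0.06,"jaw":1},
    {"x":-0.4,"y":-0.26,"z":-0.5,"ax":0,"ay":0,"az":-0.12,"jaw":1},
    {"x":-0.6,"y":-0.4,"z":-0.52,"ax":0,"ay":0,"az":-0.18,"jaw":1},
    {"x":-0.75,"y":-0.5,"z":-0.52,"ax":0,"ay":0,"az":-0.21,"jaw":1},
    {"x":-0.85,"y":-0.56,"z":-0.52,"ax":0,"ay":0,"az":-0.225,"jaw":1},
    {"x":-0.9,"y":-0.583,"z":-0.52,"ax":0,"ay":0,"az":-0.225,"jaw":1},
    {"x":-0.9,"y":-0.583,"z":-0.52,"ax":0,"ay":0,"az":-0.225,"jaw":1},
    {"x":-0.9,"y":-0.583,"z":-0.52,"ax":0,"ay":0,"az":-0.225,"jaw":1},
    {"x":-0.9,"y":-0.583,"z":-0.52,"ax":0,"ay":0,"az":-0.225,"jaw":1}
  ]
}}

```text
time: 1.4
tool_pos: [299.7, 330.8, 330.6]
tcp_rot: [3.141, -0.0, 3.056]
contact_force: [1.0, 0.0, 0.1]
grip_width: 91.7
finger_force: 0.0
```

Emit:
{"method": "send_rows", "body": {
  "rows": [
    {"x":-0.07,"y":-0.09,"z":0,"ax":-0.003,"ay":-0.025,"az":-0.025,"jaw":1},
    {"x":-0.22,"y":-0.28,"z":0,"ax":-0.01,"ay":-0.075,"az":-0.075,"jaw":1},
    {"x":-0.37,"y":-0.47,"z":0,"ax":-0.016,"ay":-0.125,"az":-0.125,"jaw":1},
    {"x":-0.52,"y":-0.66,"z":0,"ax":-0.023,"ay":-0.175,"az":-0.175,"jaw":1},
    {"x":-0.65,"y":-0.83,"z":0,"ax":-0.03,"ay":-0.22,"az":-0.22,"jaw":1},
    {"x":-0.72,"y":-0.92,"z":0,"ax":-0.033,"ay":-0.25,"az":-0.25,"jaw":1},
    {"x":-0.735,"y":-0.94,"z":0,"ax":-0.033,"ay":-0.25,"az":-0.25,"jaw":1},
    {"x":-0.735,"y":-0.94,"z":0,"ax":-0.033,"ay":-0.25,"az":-0.25,"jaw":1},
    {"x":-0.735,"y":-0.94,"z":0,"ax":-0.033,"ay":-0.25,"az":-0.25,"jaw":1},
    {"x":-0.735,"y":-0.94,"z":0,"ax":-0.033,"ay":-0.25,"az":-0.25,"jaw":1}
  ]
}}

```text
time: 2.65
tool_pos: [430.1, 130.9, 330.7]
tcp_rot: [3.141, 0.263, -2.964]
contact_force: [-0.5, 0.6, -1.1]
grip_width: 91.8
finger_force: 0.0
```

Emit:
{"method": "send_rows", "body": {
  "rows": [
    {"x":0,"y":-0.08,"z":0.02,"ax":-0.007,"ay":-0.025,"az":-0.017,"jaw":1},
    {"x":0,"y":-0.23,"z":0.08,"ax":-0.02,"ay":-0.075,"az":-0.05,"jaw":1},
    {"x":0,"y":-0.4,"z":0.16,"ax":-0.035,"ay":-0.13,"az":-0.085,"jaw":1},
    {"x":0,"y":-0.56,"z":0.26,"ax":-0.05,"ay":-0.18,"az":-0.12,"jaw":1},
    {"x":0,"y":-0.7,"z":0.35,"ax":-0.06,"ay":-0.225,"az":-0.15,"jaw":1},
    {"x":-0.008,"y":-0.77,"z":0.41,"ax":-0.068,"ay":-0.25,"az":-0.165,"jaw":1},
    {"x":-0.008,"y":-0.782,"z":0.416,"ax":-0.068,"ay":-0.25,"az":-0.165,"jaw":1},
    {"x":-0.008,"y":-0.782,"z":0.416,"ax":-0.068,"ay":-0.25,"az":-0.165,"jaw":1},
    {"x":-0.008,"y":-0.782,"z":0.416,"ax":-0.068,"ay":-0.25,"az":-0.165,"jaw":1},
    {"x":-0.008,"y":-0.782,"z":0.416,"ax":-0.068,"ay":-0.25,"az":-0.165,"jaw":1}
  ]
}}

```text
time: 3.9
tool_pos: [480.6, -19.1, 251.4]
tcp_rot: [-3.14, 0.526, -2.777]
contact_force: [0.0, 0.6, -0.6]
grip_width: 91.8
finger_force: 0.0
```

```bash
python3 - <<'E'
from go import *
o=bot.get_obs();p,R=cur();print(o['time'],p.round(1),R.round(3).tolist(),o['joint_positions'].round(2))
print(rel(p,R,[493,-15,80],Rt(20.7,30)),rel(p,R,[493,-15,20],Rt(20.7,30)))
b,db=bot.capture('scene');cv2.imwrite('pics/s2.png',b[...,::-1])
E
```

```text
3.9 [480.6 -19.1 251.4] [[-0.808, -0.356, 0.47], [-0.308, 0.935, 0.178], [-0.502, -0.001, -0.865]] [-0.45  0.01  1.99  0.52  0.82 -2.68]
[ 0.374 -0.002  0.773 -0.     0.003  0.003] [ 5.250e-01 -1.000e-03  1.033e+00 -0.000e+00  3.000e-03  3.000e-03]
```

View pics/s2.png

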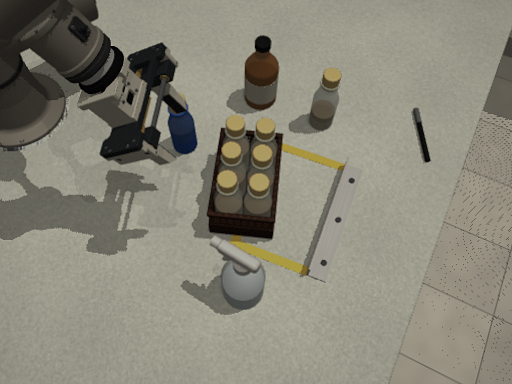

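The scene view shows the gripper leaned at about (140,100) with the blue bottle at (182,130) to its left. The crate has not been touched at (246,182). Descending in front of the crate next.

Emit:
{"method": "send_rows", "body": {
  "rows": [
    {"x":0.03,"y":-0.025,"z":0.06,"ax":0,"ay":0,"az":0,"jaw":1},
    {"x":0.1,"y":-0.025,"z":0.2,"ax":0,"ay":0,"az":0,"jaw":1},
    {"x":0.18,"y":-0.025,"z":0.38,"ax":0,"ay":0,"az":0,"jaw":1},
    {"x":0.26,"y":-0.025,"z":0.54,"ax":0,"ay":0,"az":0,"jaw":1},
    {"x":0.33,"y":-0.025,"z":0.68,"ax":0,"ay":0,"az":0,"jaw":1},
    {"x":0.37,"y":-0.025,"z":0.76,"ax":0,"ay":0,"az":0,"jaw":1},
    {"x":0.42,"y":-0.025,"z":0.85,"ax":0,"ay":0,"az":0,"jaw":1},
    {"x":0.47,"y":-0.025,"z":0.93,"ax":0,"ay":0,"az":0,"jaw":1},
    {"x":0.5,"y":-0.025,"z":0.98,"ax":0,"ay":0,"az":0,"jaw":1},
    {"x":0.52,"y":-0.025,"z":1.0,"ax":0,"ay":0,"az":0,"jaw":1}
  ]
}}

```text
time: 5.2
tool_pos: [511.5, -11.5, 60.2]
tcp_rot: [3.138, 0.459, -2.795]
contact_force: [-0.1, 0.2, 1.1]
grip_width: 91.8
finger_force: 0.0
```

```bash
python3 - <<'E'
from go import *
o=bot.get_obs();p,R=cur();print(o['time'],p.round(1),o['contact_force'].round(1))
c=np.array([.935,.354,0])
q=p*1;q[2]=20
for d in (25,70): print(d,rel(p,R,q+d*c,Rt(20.7,30)))
b,db=bot.capture('scene');cv2.imwrite('pics/s3.png',cv2.resize(b[80:300,60:360,::-1],None,fx=2.5,fy=2.5))
E
```

```text
5.2 [511.5 -11.5  60.2] [-0.1  0.2  1.1]
25 [-0.023  0.001  0.236 -0.003 -0.062 -0.012]
70 [-0.225  0.004  0.335 -0.003 -0.062 -0.012]
```

View pics/s3.png

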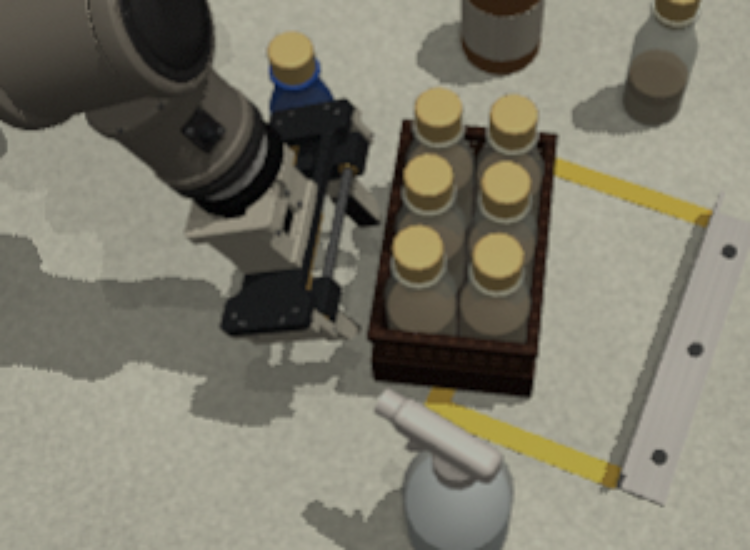

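The view shows the gripper in front of the crate at (310,220), with the blue bottle behind it at (295,75) and no contact with the crate. The arm stopped short of the commanded pose, so I'm checking the joints against their limits.

```bash
python3 - <<'E'
from go import *
o=bot.get_obs();print(o['time'],o['tool_pos'],o['tcp_rot'],o['joint_positions'].round(3),dir(bot))
E
```

```text
5.25 [511.33470832 -11.58647309  60.06696746] [ 3.13770133  0.45825376 -2.79507968] [-0.358  0.414  2.136  0.916  0.374 -3.104] ['Unreachable', '__class__', '__delattr__', '__dict__', '__dir__', '__doc__', '__eq__', '__format__', '__ge__', '__getattribute__', '__getstate__', '__gt__', '__hash__', '__init__', '__init_subclass__', '__le__', '__lt__', '__module__', '__ne__', '__new__', '__reduce__', '__reduce_ex__', '__repr__', '__setattr__', '__sizeof__', '__str__', '__subclasshook__', '__weakref__', 'camera_model', 'capture', 'close_job', 'get_obs']
```

```bash
cat > kin.py <<'E'
from go import *
from scipy.optimize import least_squares
E=lambda s,*a:Ro.from_euler(s,a).as_matrix()
def fk(q,k):
    h,l1,l2,L,a1,e=k
    R=E('Z',q[0])@E('Y',q[1]);p=E('Z',q[0])@[a1,0,h]+R@[0,0,l1]
    R=R@E('Y',q[2]);p=p+R@[e,0,l2]
    R=R@E('Z',q[3])@E('Y',q[4])@E('Z',q[5]);return p+R@[0,0,L],R
D=[([1.10199,.342707,1.525,0,1.27542,-.146028],[166.34,497.52,226.06],[-3.14006,-.0002,2.81882]),
([-.45,.01,1.99,.52,.82,-2.68],[480.6,-19.1,251.4],[-3.14,.526,-2.777]),
([-.358,.414,2.136,.916,.374,-3.104],[511.33,-11.59,60.07],[3.1377,.45825,-2.79508])]
f=least_squares(lambda k:np.ravel([(fk(q,k)[0]-p) for q,p,_ in D]),[300,350,350,250,0,0])
K=f.x
LO=np.array([-2.53,-.77,.04,-1,.28,-3.11]);HI=np.array([2.53,2.02,2.7,4.14,2.66,3.11])
def ik(p,R,q0):
    def res(q):
        P,Q=fk(q,K);return np.r_[(P-p)/100,Ro.from_matrix(Q.T@R).as_rotvec()]
    s=least_squares(res,np.clip(q0,LO+.01,HI-.01),bounds=(LO,HI));return s.x,np.linalg.norm(s.fun)
E
python3 - <<'E'
from kin import *
np.set_printoptions(precision=3,suppress=True)
print(K,f.cost)
for q,p,r in D: print(Ro.from_matrix(fk(q,K)[1].T@E('xyz',*[0,0,0])@Ro.from_euler('xyz',r).as_matrix()).as_rotvec())
F=np.diag([-1,-1,1.])
c=np.array([.935,.354,0])
for lean in (20,25,30):
  for head,p in((20.7,[493,-18,20]),(20.7,[520,-8,20]),(20.7,np.array([520,-8,20])+45*c),(5,[610,60,20]),(5,[560,60,20]),(20.7,[480,-20,250])):
    for z in(0,15):
      q=min((ik(np.array(p)+[0,0,z],Rt(head,lean)@F,q0) for q0 in([-.36,.5,2.1,.9,.4,0],[0,.5,2.1,0,.6,0],[0,.5,1.8,0,.8,1],[0,.5,1.8,.5,.8,-1])),key=lambda t:t[1]);print(lean,head,p,z,q[0],round(q[1],4))
E
```

```text
[ 367.973  686.382  459.388  533.405 -109.769  144.348] 3411.8689083547197Traceback (most recent call last):
  File "<stdin>", line 4, in <module>
ValueError: matmul: Input operand 1 has a mismatch in its core dimension 0, with gufunc signature (n?,k),(k,m?)->(n?,m?) (size 3 is different from 1)
```

```bash
sed -i "s/^E=.*/E=lambda s,*a:Ro.from_euler(s,a if len(s)>1 else a[0]).as_matrix()/" kin.py
cat > chk.py <<'E'
from kin import *
np.set_printoptions(precision=3,suppress=True)
print(K,f.cost)
for q,p,r in D: print(Ro.from_matrix(fk(q,K)[1].T@Ro.from_euler('xyz',r).as_matrix()).as_rotvec())
F=np.diag([-1,-1,1.])
c=np.array([.935,.354,0])
for lean in (20,25,30):
  for head,p in((20.7,[493,-18,20]),(20.7,[520,-8,20]),(20.7,np.array([520,-8,20])+45*c),(5,[610,60,20]),(5,[560,60,20]),(20.7,[480,-20,250])):
      q=min((ik(np.array(p),Rt(head,lean)@F,q0) for q0 in([-.36,.5,2.1,.9,.4,0],[0,.5,2.1,0,.6,0],[0,.5,1.8,0,.8,1],[0,.5,1.8,.5,.8,-1])),key=lambda t:t[1]);print(lean,head,p,q[0],round(q[1],4))
E
python3 chk.py
```

```text
[ 367.973  686.382  459.388  533.405 -109.769  144.348] 3411.8689083547197
[ 0.    -0.     1.571]
[-0.013 -0.     1.57 ]
[0.    0.    1.571]
20 20.7 [493, -18, 20] [-0.251  0.461  2.087  0.59   0.361  1.999] 0.0
20 20.7 [520, -8, 20] [-0.205  0.476  2.04   0.525  0.374  2.109] 0.0
20 20.7 [562.075   7.93   20.   ] [-0.143  0.502  1.963  0.436  0.403  2.258] 0.0
20 5 [610, 60, 20] [ 0.104  0.527  1.893 -0.017  0.373 -3.11 ] 0.0008
20 5 [560, 60, 20] [ 0.116  0.492  1.992 -0.032  0.309 -3.084] 0.0
20 20.7 [480, -20, 250] [-0.267  0.08   1.862  0.253  0.929  2.389] 0.0
25 20.7 [493, -18, 20] [-0.333  0.481  2.167  1.083  0.311  1.432] 0.0
25 20.7 [520, -8, 20] [-0.276  0.492  2.121  0.994  0.305  1.578] 0.0
25 20.7 [562.075   7.93   20.   ] [-0.202  0.512  2.047  0.845  0.306  1.801] 0.0
25 5 [610, 60, 20] [ 0.106  0.525  1.942 -0.032  0.28  -3.094] 0.0423
25 5 [560, 60, 20] [ 0.126  0.491  2.008 -0.073  0.28  -3.035] 0.0728
25 20.7 [480, -20, 250] [-0.355  0.054  1.939  0.379  0.847  2.216] 0.0
30 20.7 [493, -18, 20] [-0.432  0.524  2.241  1.594  0.364  0.825] 0.0
30 20.7 [520, -8, 20] [-0.361  0.529  2.199  1.555  0.337  0.935] 0.0
30 20.7 [562.075   7.93   20.   ] [-0.269  0.54   2.128  1.451  0.302  1.133] 0.0
30 5 [610, 60, 20] [ 0.112  0.605  2.192  3.201  0.28  -0.037] 0.1023
30 5 [560, 60, 20] [ 0.131  0.575  2.256  3.236  0.28  -0.054] 0.0668
30 20.7 [480, -20, 250] [-0.46   0.041  2.015  0.542  0.788  1.99 ] 0.0
```

```bash
python3 - <<'E'
s=open('kin.py').read()
s=s.replace("h,l1,l2,L,a1,e=k","h,l1,l2,L,e,s=k").replace("@[a1,0,h]","@[0,s,h]").replace("E('Z',q[5]);","E('Z',q[5]+np.pi/2);")
open('kin.py','w').write(s)
E
python3 chk.py
```

```text
[213.192 511.508 377.757 314.883  47.038  76.973] 4.216518392003678
[ 0. -0. -0.]
[-0.008  0.008 -0.   ]
[0. 0. 0.]
20 20.7 [493, -18, 20] [-0.337  0.485  2.127  0.725  0.338  0.207] 0.0
20 20.7 [520, -8, 20] [-0.293  0.511  2.06   0.641  0.355  0.336] 0.0
20 20.7 [562.075   7.93   20.   ] [-0.233  0.555  1.951  0.526  0.391  0.513] 0.0
20 5 [610, 60, 20] [-0.053  0.604  1.833  0.135  0.362  1.313] 0.0
20 5 [560, 60, 20] [-0.058  0.548  1.97   0.179  0.283  1.262] 0.0
20 20.7 [480, -20, 250] [-0.354  0.076  1.855  0.277  0.96   0.725] 0.0
25 20.7 [493, -18, 20] [-0.382  0.489  2.192  1.161  0.317 -0.266] 0.0
25 20.7 [520, -8, 20] [-0.332  0.513  2.126  1.057  0.315 -0.11 ] 0.0
25 20.7 [562.075   7.93   20.   ] [-0.265  0.552  2.019  0.889  0.325  0.128] 0.0
25 5 [610, 60, 20] [-0.063  0.597  1.878  0.25   0.28   1.192] 0.0373
25 5 [560, 60, 20] [-0.077  0.545  1.977  0.305  0.28   1.122] 0.0814
25 20.7 [480, -20, 250] [-0.401  0.045  1.921  0.386  0.888  0.607] 0.0
30 20.7 [493, -18, 20] [-0.429  0.506  2.254  1.58   0.363 -0.729] 0.0
30 20.7 [520, -8, 20] [-0.374  0.525  2.189  1.505  0.343 -0.595] 0.0
30 20.7 [562.075   7.93   20.   ] [-0.3    0.559  2.085  1.354  0.32  -0.365] 0.0
30 5 [610, 60, 20] [-0.093  0.595  1.891  0.466  0.28   0.952] 0.1181
30 5 [560, 60, 20] [-0.114  0.573  2.198  2.589  0.28  -1.199] 0.1066
30 20.7 [480, -20, 250] [-0.451  0.019  1.987  0.516  0.827  0.464] 0.0
```

```bash
cat > chk2.py <<'E'
from kin import *
np.set_printoptions(precision=3,suppress=True)
c=np.array([.935,.354,0])
q0=bot.get_obs()['joint_positions']
for z in(26,32):
 for lean in (20,22,24):
  for head,p in((20.7,[497,-16,z]),(20.7,[520,-8,z]),(20.7,np.array([520,-8,z])+45*c),(12,[580,30,z]),(5,[560,60,z]),(5,[600,60,z]),(5,[620,60,z])):
      q=ik(np.array(p),Rt(head,lean),q0);print(z,lean,head,np.array(p),q[0],round(q[1],4))
E
python3 chk2.py
```

```text
26 20 20.7 [497 -16  26] [-0.329  0.475  2.113  0.68   0.354 -2.88 ] 0.0
26 20 20.7 [520  -8  26] [-0.293  0.499  2.056  0.615  0.369 -2.778] 0.0
26 20 20.7 [562.075   7.93   26.   ] [-0.233  0.544  1.948  0.508  0.404 -2.609] 0.0
26 20 12 [580  30  26] [-0.147  0.558  1.914  0.345  0.361 -2.231] 0.0
26 20 5 [560  60  26] [-0.058  0.536  1.966  0.17   0.298 -1.87 ] 0.0
26 20 5 [600  60  26] [-0.054  0.582  1.857  0.137  0.36  -1.832] 0.0
26 20 5 [620  60  26] [-0.052  0.605  1.802  0.124  0.391 -1.816] 0.0
26 22 20.7 [497 -16  26] [-0.346  0.475  2.14   0.835  0.335 -3.048] 0.0
26 22 20.7 [520  -8  26] [-0.308  0.497  2.083  0.759  0.345 -2.933] 0.0
26 22 20.7 [562.075   7.93   26.   ] [-0.245  0.541  1.975  0.629  0.371 -2.738] 0.0
26 22 12 [580  30  26] [-0.155  0.554  1.944  0.449  0.312 -2.34 ] 0.0
26 22 5 [560  60  26] [-0.064  0.534  1.976  0.214  0.28  -1.918] 0.023
26 22 5 [600  60  26] [-0.057  0.577  1.888  0.182  0.301 -1.879] 0.0
26 22 5 [620  60  26] [-0.054  0.6    1.833  0.163  0.332 -1.856] 0.0
26 24 20.7 [497 -16  26] [-0.352  0.475  2.149  0.897  0.33  -3.11 ] 0.022
[... 1300 characters left out ...]
521  1.98   0.209  0.28  -1.912] 0.0142
32 22 5 [600  60  32] [-0.057  0.566  1.884  0.174  0.315 -1.87 ] 0.0
32 22 5 [620  60  32] [-0.054  0.59   1.829  0.156  0.346 -1.85 ] 0.0
32 24 20.7 [497 -16  32] [-0.357  0.461  2.151  0.894  0.339 -3.11 ] 0.0141
32 24 20.7 [520  -8  32] [-0.324  0.484  2.105  0.883  0.34  -3.067] 0.0
32 24 20.7 [562.075   7.93   32.   ] [-0.259  0.527  1.999  0.743  0.357 -2.859] 0.0
32 24 12 [580  30  32] [-0.163  0.539  1.969  0.562  0.281 -2.458] 0.0
32 24 5 [560  60  32] [-0.07   0.52   1.982  0.256  0.28  -1.965] 0.0474
32 24 5 [600  60  32] [-0.061  0.563  1.903  0.224  0.28  -1.923] 0.0132
32 24 5 [620  60  32] [-0.057  0.585  1.86   0.208  0.287 -1.903] 0.0
```

```bash
python3 - <<'E'
from go import *
p,R=cur();c=np.array([.9354,.3535,0])
q=np.array([505,-15,28.]);Q=Rt(20.7,23)
print(p,rel(p,R,q,Q))
for d in(15,70):print(rel(q,Q,q+d*c,Q))
E
```

```text
[511.33470832 -11.58647309  60.06696746] [ 0.103 -0.006  0.128 -0.002  0.054 -0.013]
[-0.069  0.     0.029  0.     0.     0.   ]
[-0.322  0.     0.137  0.     0.     0.   ]
```

Emit:
{"method": "send_rows", "body": {
  "rows": [
    {"x":0.03,"y":0,"z":0,"ax":0,"ay":0.02,"az":-0.005,"jaw":1},
    {"x":0.04,"y":0,"z":0,"ax":0,"ay":0.04,"az":-0.01,"jaw":1},
    {"x":0.04,"y":0,"z":0,"ax":0,"ay":0.054,"az":-0.013,"jaw":1},
    {"x":0.04,"y":0,"z":0,"ax":0,"ay":0.054,"az":-0.013,"jaw":1},
    {"x":0.04,"y":0,"z":0,"ax":0,"ay":0.054,"az":-0.013,"jaw":1},
    {"x":0.04,"y":0,"z":0,"ax":0,"ay":0.054,"az":-0.013,"jaw":1},
    {"x":0.04,"y":0,"z":0,"ax":0,"ay":0.054,"az":-0.013,"jaw":1},
    {"x":0.04,"y":0,"z":0,"ax":0,"ay":0.054,"az":-0.013,"jaw":1},
    {"x":0.04,"y":0,"z":0,"ax":0,"ay":0.054,"az":-0.013,"jaw":1},
    {"x":0.04,"y":0,"z":0,"ax":0,"ay":0.054,"az":-0.013,"jaw":1}
  ]
}}

```text
time: 6.5
tool_pos: [504.6, -14.1, 56.9]
tcp_rot: [-3.139, 0.402, -2.78]
contact_force: [0.6, -0.1, 0.5]
grip_width: 91.7
finger_force: 0.0
```

```bash
python3 - <<'E'
from go import *
o=bot.get_obs();print(o['time'],o['joint_positions'].round(3),o['contact_force'].round(1))
p,R=cur()
q=np.array([505,-15,28.]);Q=Rt(20.7,23)
print(p,o['tcp_rot'],rel(p,R,q,Q))
E
```

```text
6.5 [-0.343  0.413  2.113  0.721  0.391 -2.917] [ 0.6 -0.1  0.5]
[504.60759233 -14.08995179  56.9411732 ] [-3.13900113  0.40234047 -2.78019103] [ 0.056 -0.005  0.133 -0.002  0.001  0.   ]
```

Emit:
{"method": "send_rows", "body": {
  "rows": [
    {"x":0.02,"y":-0.005,"z":0.045,"ax":0,"ay":0,"az":0,"jaw":1},
    {"x":0.04,"y":-0.005,"z":0.09,"ax":0,"ay":0,"az":0,"jaw":1},
    {"x":0.056,"y":-0.005,"z":0.133,"ax":0,"ay":0,"az":0,"jaw":1},
    {"x":0.04,"y":-0.005,"z":0.14,"ax":0,"ay":0,"az":0,"jaw":1},
    {"x":0.02,"y":-0.005,"z":0.148,"ax":0,"ay":0,"az":0,"jaw":1},
    {"x":0,"y":-0.005,"z":0.157,"ax":0,"ay":0,"az":0,"jaw":1},
    {"x":-0.02,"y":-0.005,"z":0.165,"ax":0,"ay":0,"az":0,"jaw":1},
    {"x":-0.04,"y":-0.005,"z":0.174,"ax":0,"ay":0,"az":0,"jaw":1},
    {"x":-0.055,"y":-0.005,"z":0.18,"ax":0,"ay":0,"az":0,"jaw":1},
    {"x":-0.06,"y":-0.005,"z":0.182,"ax":0,"ay":0,"az":0,"jaw":1}
  ]
}}

```text
time: 7.75
tool_pos: [527.1, -6.1, 28.0]
tcp_rot: [-3.139, 0.4, -2.779]
contact_force: [-12.9, -6.2, 9.1]
grip_width: 91.7
finger_force: 7.0
```

```bash
cat > look.py <<'E'
import sys
from go import *
from meas import *
np.set_printoptions(precision=1,suppress=True)
o=bot.get_obs();p,R=cur();print(o['time'],p,o['tcp_rot'].round(3),o['contact_force'].round(1),o['joint_positions'].round(2))
ex=np.array([.9962,.0872]);ey=np.array([-.0872,.9962]);O=np.array([687.,70.3])
for n in('top','scene'):
    b,d=bot.capture(n)
    k,z,r,B=crate(n,b,d);c=np.array(r[0])-O;print(n,k,round(z,1),'bay xy',c@ex,c@ey,'centre',np.array(r[0]),r[1],'yaw',r[2],B.tolist())
    if len(sys.argv)>1 and n=='scene': cv2.imwrite(sys.argv[1],cv2.resize(b[60:320,60:380,::-1],None,fx=2.2,fy=2.2))
E
python3 look.py pics/s4.png
```

```text
7.75 [527.1  -6.1  28. ] [-3.1  0.4 -2.8] [-12.9  -6.2   9.1] [-0.3  0.5  2.1  0.8  0.3 -3. ]
top 491 94.9 bay xy -106.72642004638672 -11.109806856689449 centre [581.6  49.9] (125.48157501220703, 192.1665802001953) yaw 20.80326271057129 [[488.8744812011719, 117.46238708496094], [557.1243286132812, -62.17597579956055], [674.4251708984375, -17.609909057617188], [606.1753540039062, 162.02845764160156]]
scene 1102 94.1 bay xy -103.7984286279297 -12.156212554321286 centre [584.7  49.1] (127.825439453125, 201.07391357421875) yaw 20.948545455932617 [[489.0247497558594, 120.18011474609375], [560.9146118164062, -67.60318756103516], [680.291015625, -21.901824951171875], [608.4011840820312, 165.8814697265625]]
```

View pics/s4.png

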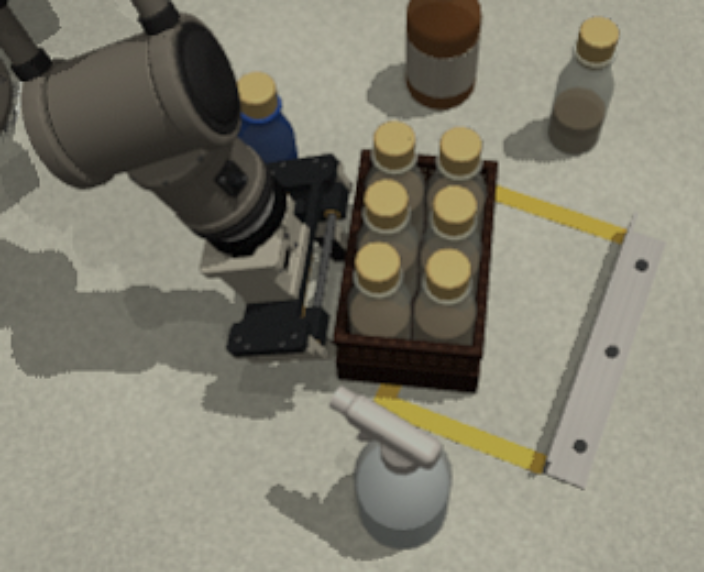

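The view shows the gripper behind the crate at (290,250), and the crate moved about 8 mm straight with its yaw unchanged. The blue bottle at (265,140) and the spray bottle at (400,480) are clear, so I'm continuing the straight push.

Emit:
{"method": "send_rows", "body": {
  "rows": [
    {"x":-0.014,"y":0,"z":0.006,"ax":0,"ay":0,"az":0,"jaw":1},
    {"x":-0.032,"y":0,"z":0.0135,"ax":0,"ay":0,"az":0,"jaw":1},
    {"x":-0.052,"y":0,"z":0.022,"ax":0,"ay":0,"az":0,"jaw":1},
    {"x":-0.072,"y":0,"z":0.0305,"ax":0,"ay":0,"az":0,"jaw":1},
    {"x":-0.092,"y":0,"z":0.039,"ax":0,"ay":0,"az":0,"jaw":1},
    {"x":-0.112,"y":0,"z":0.0475,"ax":0,"ay":0,"az":0,"jaw":1},
    {"x":-0.132,"y":0,"z":0.056,"ax":0,"ay":0,"az":0,"jaw":1},
    {"x":-0.148,"y":0,"z":0.063,"ax":0,"ay":0,"az":0,"jaw":1},
    {"x":-0.158,"y":0,"z":0.067,"ax":0,"ay":0,"az":0,"jaw":1},
    {"x":-0.161,"y":0,"z":0.068,"ax":0,"ay":0,"az":0,"jaw":1}
  ]
}}

```text
time: 9.1
tool_pos: [559.1, 6.8, 27.9]
tcp_rot: [-3.141, 0.399, -2.779]
contact_force: [-13.1, -5.4, 8.9]
grip_width: 91.6
finger_force: 7.2
```

```bash
python3 look.py
```

```text
9.1 [559.1   6.8  27.9] [-3.1  0.4 -2.8] [-13.1  -5.4   8.9] [-0.3  0.5  2.   0.7  0.4 -2.8]
top 485 95.0 bay xy -73.92651381469726 -1.1383686898803682 centre [613.5  62.7] (125.3194580078125, 192.3829803466797) yaw 21.197378158569336 [[520.2537231445312, 129.74627685546875], [589.8159790039062, -49.62012481689453], [706.6563110351562, -4.3068695068359375], [637.0940551757812, 175.05953979492188]]
scene 1119 94.1 bay xy -70.61847497192383 -3.10667256561279 centre [616.9  61. ] (127.71189880371094, 198.28204345703125) yaw 21.01051902770996 [[521.765625, 130.70208740234375], [592.8575439453125, -54.397090911865234], [712.0784912109375, -8.607345581054688], [640.986572265625, 176.49183654785156]]
```

```bash
python3 - <<'E'
from kin import *
np.set_printoptions(precision=3,suppress=True)
p,R=cur();C0=np.array([615,62.]);r=150
h0=np.degrees(np.arctan2(-R[1,0],-R[0,0]))
rot=lambda a:np.array([[np.cos(a),-np.sin(a)],[np.sin(a),np.cos(a)]])
cor=C0+rot(np.radians(21))@[0,-r]
q0=bot.get_obs()['joint_positions'];print(h0)
for k in range(1,9):
    th=-np.radians(16*k/8);q=np.r_[cor+rot(th)@(p[:2]-cor),28];Q=Rt(h0-2*k,23-.15*k)
    s=ik(q,Q,q0);print(q,rel(p,R,q,Q),s[0][4:],round(s[1],4))
E
```

```text
20.779430050926457
[562.126  10.53   28.   ] [-0.019  0.012  0.007  0.013  0.     0.031] [ 0.344 -2.734] 0.0
[565.282  14.197  28.   ] [-0.039  0.024  0.016  0.025  0.003  0.061] [ 0.33  -2.645] 0.0
[568.564  17.752  28.   ] [-0.059  0.035  0.024  0.038  0.005  0.092] [ 0.318 -2.548] 0.0
[571.968  21.191  28.   ] [-0.079  0.045  0.033  0.051  0.008  0.123] [ 0.308 -2.445] 0.0
[575.49   24.508  28.   ] [-0.1    0.054  0.041  0.064  0.01   0.154] [ 0.301 -2.337] 0.0
[579.126  27.7    28.   ] [-0.121  0.062  0.05   0.076  0.013  0.185] [ 0.296 -2.225] 0.0
[582.871  30.764  28.   ] [-0.142  0.07   0.059  0.089  0.015  0.216] [ 0.294 -2.111] 0.0
[586.72   33.695  28.   ] [-0.163  0.077  0.068  0.101  0.018  0.247] [ 0.295 -1.996] 0.0
```

Emit:
{"method": "send_rows", "body": {
  "rows": [
    {"x":-0.019,"y":0.012,"z":0.007,"ax":0.013,"ay":0.0,"az":0.031,"jaw":1},
    {"x":-0.039,"y":0.024,"z":0.016,"ax":0.025,"ay":0.003,"az":0.061,"jaw":1},
    {"x":-0.059,"y":0.035,"z":0.024,"ax":0.038,"ay":0.005,"az":0.092,"jaw":1},
    {"x":-0.079,"y":0.045,"z":0.033,"ax":0.051,"ay":0.008,"az":0.123,"jaw":1},
    {"x":-0.1,"y":0.054,"z":0.041,"ax":0.064,"ay":0.01,"az":0.154,"jaw":1},
    {"x":-0.121,"y":0.062,"z":0.05,"ax":0.076,"ay":0.013,"az":0.185,"jaw":1},
    {"x":-0.142,"y":0.07,"z":0.059,"ax":0.089,"ay":0.015,"az":0.216,"jaw":1},
    {"x":-0.163,"y":0.077,"z":0.068,"ax":0.101,"ay":0.018,"az":0.247,"jaw":1},
    {"x":-0.163,"y":0.077,"z":0.068,"ax":0.101,"ay":0.018,"az":0.247,"jaw":1},
    {"x":-0.163,"y":0.077,"z":0.068,"ax":0.101,"ay":0.018,"az":0.247,"jaw":1}
  ]
}}

```text
time: 10.45
tool_pos: [586.7, 33.7, 27.7]
tcp_rot: [-3.141, 0.379, -3.059]
contact_force: [-7.0, -0.2, 4.3]
grip_width: 91.6
finger_force: 4.0
```

```bash
python3 look.py pics/s5.png
```

```text
10.45 [586.7  33.7  27.7] [-3.1  0.4 -3.1] [-7.  -0.2  4.3] [-0.1  0.6  1.9  0.2  0.3 -2. ]
top 322 94.8 bay xy -52.66064021850586 -45.37725428253174 centre [638.5  20.5] (95.33335876464844, 178.7779998779297) yaw 54.64518356323242 [[538.0111694335938, 33.351768493652344], [683.8197631835938, -70.09600830078125], [738.9833374023438, 7.656394958496094], [593.1747436523438, 111.10417175292969]]
scene 1082 94.0 bay xy -27.065755178222656 12.649511640014651 centre [658.9  80.5] (127.4629898071289, 200.14791870117188) yaw 13.303887367248535 [[573.884765625, 163.2637939453125], [619.9420166015625, -31.512798309326172], [743.984375, -2.181549072265625], [697.9271240234375, 192.5950469970703]]
```

View pics/s5.png

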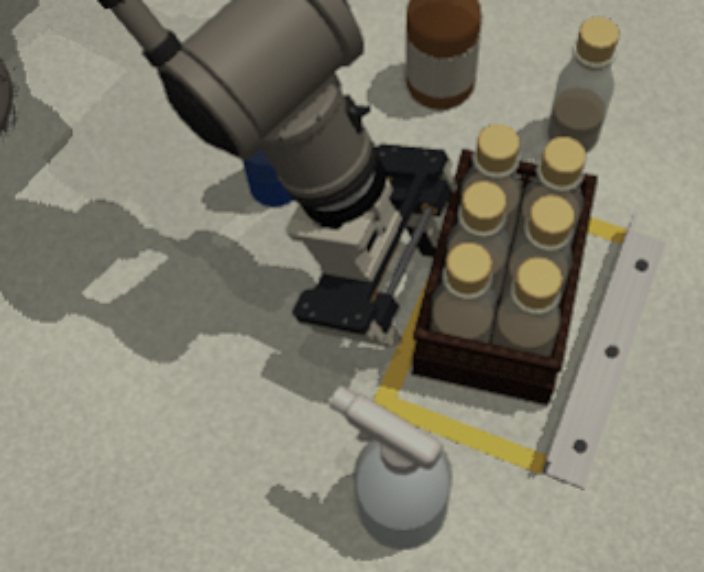

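The view shows the crate at about (505,270) yawed about 8° relative to the bay, and sitting to the left (+y about 13 mm). It needs to turn clockwise and slide slightly right. I'll back off, move the gripper to the crate's left part and push on a slant.

```bash
cat > plan.py <<'E'
from kin import *
np.set_printoptions(precision=3,suppress=True)
ex=np.array([.9962,.0872]);ey=np.array([-.0872,.9962]);O=np.array([687.,70.3])
rot=lambda d:(lambda a:np.array([[np.cos(a),-np.sin(a)],[np.sin(a),np.cos(a)]]))(np.radians(d))
def seq(steps,off,z=28,lean=22,gap=0):
    """steps: crate poses (bayx,bayy,yaw world); off: tool offset in crate y"""
    p,R=cur();q0=bot.get_obs()['joint_positions']
    for bx,by,yaw,g in steps:
        C=O+bx*ex+by*ey;q=np.r_[C+rot(yaw)@[-65-8.8-g,off],z];Q=Rt(yaw,lean)
        s=ik(q,Q,q0);print(q.round(1),rel(p,R,q,Q),s[0][3:],round(s[1],4))
E
python3 - <<'E'
from plan import *
p,R=cur();q=p-14*np.r_[ex,0];print(rel(p,R,q,R))
seq([(-27,12.6,13.3,12)],33)
E
```

```text
[ 0.065 -0.    -0.026  0.     0.     0.   ]
[567.9  92.9  28. ] [ 0.064  0.303 -0.027 -0.053 -0.005 -0.133] [ 0.349  0.282 -2.146] 0.0
```

Emit:
{"method": "send_rows", "body": {
  "rows": [
    {"x":0.03,"y":0,"z":-0.012,"ax":0,"ay":0,"az":0,"jaw":1},
    {"x":0.065,"y":0,"z":-0.026,"ax":0,"ay":0,"az":0,"jaw":1},
    {"x":0.065,"y":0.04,"z":-0.026,"ax":-0.01,"ay":0.002,"az":-0.02,"jaw":1},
    {"x":0.065,"y":0.12,"z":-0.026,"ax":-0.02,"ay":0.005,"az":-0.05,"jaw":1},
    {"x":0.065,"y":0.2,"z":-0.026,"ax":-0.035,"ay":0.008,"az":-0.09,"jaw":1},
    {"x":0.065,"y":0.27,"z":-0.026,"ax":-0.05,"ay":0.01,"az":-0.12,"jaw":1},
    {"x":0.064,"y":0.303,"z":-0.027,"ax":-0.053,"ay":0.012,"az":-0.133,"jaw":1},
    {"x":0.064,"y":0.303,"z":-0.027,"ax":-0.053,"ay":0.012,"az":-0.133,"jaw":1},
    {"x":0.064,"y":0.303,"z":-0.027,"ax":-0.053,"ay":0.012,"az":-0.133,"jaw":1},
    {"x":0.064,"y":0.303,"z":-0.027,"ax":-0.053,"ay":0.012,"az":-0.133,"jaw":1}
  ]
}}

```text
time: 11.8
tool_pos: [570.3, 91.9, 28.6]
tcp_rot: [-3.141, 0.371, -2.911]
contact_force: [-0.3, 0.2, 0.4]
grip_width: 91.8
finger_force: 0.0
```

```bash
python3 look.py; python3 - <<'E'
from plan import *
seq([(-27,12.6,13.3,0)]+[(-27+10*t,12.6-4*t,13.3-8.3*t,-1) for t in (.33,.67,1)],33,28,21)
E
```

```text
11.8 [570.3  91.9  28.6] [-3.1  0.4 -2.9] [-0.3  0.2  0.4] [-0.   0.6  1.9  0.3  0.3 -2.1]
top 475 94.9 bay xy -30.76204529663086 13.313920561828615 centre [655.2  80.9] (123.27848815917969, 193.82127380371094) yaw 13.701708793640137 [[572.3543701171875, 160.43313598632812], [618.2642822265625, -27.872390747070312], [738.0345458984375, 1.3282318115234375], [692.1246337890625, 189.63375854492188]]
scene 1093 94.1 bay xy -27.051092678222656 12.31935101074219 centre [659.   80.2] (127.73783874511719, 200.3130340576172) yaw 13.27676773071289 [[573.814697265625, 163.02523803710938], [619.817626953125, -31.933868408203125], [744.1412353515625, -2.598236083984375], [698.1383056640625, 192.36087036132812]]
[579.6  95.6  28. ] [-0.045  0.007  0.021 -0.001  0.004 -0.001] [ 0.278  0.326 -2.067] 0.0
[584.8  98.6  28. ] [-0.072  0.015  0.031  0.015  0.004  0.041] [ 0.205  0.324 -1.936] 0.0
[589.3 101.3  28. ] [-0.095  0.024  0.04   0.032  0.004  0.085] [ 0.13   0.325 -1.803] 0.0
[593.9 103.9  28. ] [-0.119  0.031  0.05   0.049  0.004  0.128] [ 0.057  0.33  -1.674] 0.0
```

Emit:
{"method": "send_rows", "body": {
  "rows": [
    {"x":-0.022,"y":0.003,"z":0.01,"ax":0,"ay":0,"az":0,"jaw":1},
    {"x":-0.045,"y":0.006,"z":0.02,"ax":0,"ay":0.003,"az":0,"jaw":1},
    {"x":-0.058,"y":0.007,"z":0.026,"ax":0.007,"ay":0.004,"az":0.02,"jaw":1},
    {"x":-0.072,"y":0.009,"z":0.031,"ax":0.015,"ay":0.004,"az":0.041,"jaw":1},
    {"x":-0.084,"y":0.011,"z":0.036,"ax":0.024,"ay":0.004,"az":0.063,"jaw":1},
    {"x":-0.095,"y":0.013,"z":0.04,"ax":0.032,"ay":0.004,"az":0.085,"jaw":1},
    {"x":-0.107,"y":0.016,"z":0.045,"ax":0.041,"ay":0.004,"az":0.107,"jaw":1},
    {"x":-0.119,"y":0.018,"z":0.05,"ax":0.049,"ay":0.004,"az":0.128,"jaw":1},
    {"x":-0.119,"y":0.018,"z":0.05,"ax":0.049,"ay":0.004,"az":0.128,"jaw":1},
    {"x":-0.119,"y":0.018,"z":0.05,"ax":0.049,"ay":0.004,"az":0.128,"jaw":1}
  ]
}}

```text
time: 13.15
tool_pos: [592.1, 102.5, 27.0]
tcp_rot: [-3.142, 0.361, -3.052]
contact_force: [-9.1, 2.4, 4.6]
grip_width: 92.0
finger_force: 4.3
```

```bash
python3 look.py
```

```text
13.15 [592.1 102.5  27. ] [-3.1  0.4 -3.1] [-9.1  2.4  4.6] [ 0.   0.6  1.9  0.1  0.3 -1.7]
top 434 94.8 bay xy -16.839438759765624 11.351255322875978 centre [669.2  80.1] (125.19534301757812, 192.9388885498047) yaw 7.665816783905029 [[594.3283081054688, 167.3966064453125], [620.0653686523438, -23.817962646484375], [744.1417846679688, -7.117523193359375], [718.4047241210938, 184.0970458984375]]
scene 1066 94.0 bay xy -14.291915029296876 10.623483133544925 centre [671.8  79.6] (127.86802673339844, 198.53367614746094) yaw 7.952449798583984 [[594.783447265625, 169.10354614257812], [622.2508544921875, -27.520870208740234], [748.88916015625, -9.830169677734375], [721.4217529296875, 186.79425048828125]]
```

Emit:
{"method": "send_rows", "body": {
  "rows": [
    {"x":-0.009,"y":-0.004,"z":0.003,"ax":0,"ay":0,"az":0,"jaw":1},
    {"x":-0.018,"y":-0.009,"z":0.006,"ax":0,"ay":0,"az":0,"jaw":1},
    {"x":-0.027,"y":-0.014,"z":0.009,"ax":0,"ay":0,"az":0,"jaw":1},
    {"x":-0.036,"y":-0.019,"z":0.013,"ax":0,"ay":0,"az":0,"jaw":1},
    {"x":-0.045,"y":-0.023,"z":0.016,"ax":0,"ay":0,"az":0,"jaw":1},
    {"x":-0.054,"y":-0.027,"z":0.019,"ax":0,"ay":0,"az":0,"jaw":1},
    {"x":-0.062,"y":-0.03,"z":0.022,"ax":0,"ay":0,"az":0,"jaw":1},
    {"x":-0.067,"y":-0.03,"z":0.025,"ax":0,"ay":0,"az":0,"jaw":1},
    {"x":-0.07,"y":-0.03,"z":0.026,"ax":0,"ay":0,"az":0,"jaw":1},
    {"x":-0.07,"y":-0.03,"z":0.026,"ax":0,"ay":0,"az":0,"jaw":1}
  ]
}}

```text
time: 14.5
tool_pos: [606.8, 97.8, 26.4]
tcp_rot: [3.141, 0.359, -3.053]
contact_force: [-9.6, 2.5, 3.2]
grip_width: 91.9
finger_force: 4.4
```

```bash
python3 look.py pics/s6.png
```

```text
14.5 [606.8  97.8  26.4] [ 3.1  0.4 -3.1] [-9.6  2.5  3.2] [ 0.   0.6  1.8  0.1  0.3 -1.7]
top 425 95.0 bay xy -6.342548891601562 6.145941934814456 centre [680.1  75.9] (123.89570617675781, 193.67935180664062) yaw 5.302907943725586 [[609.5130004882812, 166.56932067871094], [627.4130249023438, -26.281076431274414], [750.7785034179688, -14.830490112304688], [732.8784790039062, 178.01991271972656]]
scene 1110 94.1 bay xy -3.1425312280273436 4.531073450317385 centre [683.5  74.5] (128.13360595703125, 199.58616638183594) yaw 5.226737022399902 [[610.5830688476562, 168.08157348632812], [628.7648315429688, -30.674705505371094], [756.3656616210938, -19.0020751953125], [738.1838989257812, 179.75421142578125]]
```

View pics/s6.png

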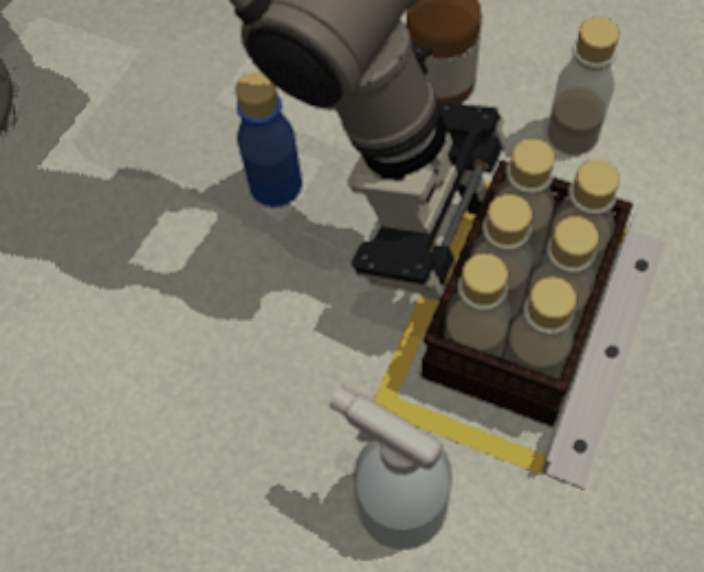

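The view shows the crate nearly home and parallel to the stop (yaw 5.2° against 5.0°), about 4 mm short, with +5 mm lateral offset. I'll finish with a slow push.

Emit:
{"method": "send_rows", "body": {
  "rows": [
    {"x":-0.005,"y":-0.002,"z":0.002,"ax":0,"ay":0,"az":0,"jaw":1},
    {"x":-0.009,"y":-0.004,"z":0.003,"ax":0,"ay":0,"az":0,"jaw":1},
    {"x":-0.013,"y":-0.006,"z":0.005,"ax":0,"ay":0,"az":0,"jaw":1},
    {"x":-0.017,"y":-0.008,"z":0.006,"ax":0,"ay":0,"az":0,"jaw":1},
    {"x":-0.02,"y":-0.01,"z":0.007,"ax":0,"ay":0,"az":0,"jaw":1},
    {"x":-0.023,"y":-0.01,"z":0.008,"ax":0,"ay":0,"az":0,"jaw":1},
    {"x":-0.025,"y":-0.01,"z":0.009,"ax":0,"ay":0,"az":0,"jaw":1},
    {"x":-0.025,"y":-0.01,"z":0.009,"ax":0,"ay":0,"az":0,"jaw":1},
    {"x":-0.025,"y":-0.01,"z":0.009,"ax":0,"ay":0,"az":0,"jaw":1},
    {"x":-0.025,"y":-0.01,"z":0.009,"ax":0,"ay":0,"az":0,"jaw":1}
  ]
}}

```text
time: 15.85
tool_pos: [611.0, 96.5, 26.3]
tcp_rot: [3.141, 0.357, -3.053]
contact_force: [-13.4, 2.8, 6.9]
grip_width: 91.9
finger_force: 6.9
```

Emit:
{"method": "send_rows", "body": {
  "rows": [
    {"x":-0.002,"y":0,"z":0.001,"ax":0,"ay":0,"az":0,"jaw":1},
    {"x":-0.004,"y":0,"z":0.0015,"ax":0,"ay":0,"az":0,"jaw":1},
    {"x":-0.006,"y":0,"z":0.002,"ax":0,"ay":0,"az":0,"jaw":1},
    {"x":-0.008,"y":0,"z":0.003,"ax":0,"ay":0,"az":0,"jaw":1},
    {"x":-0.01,"y":0,"z":0.004,"ax":0,"ay":0,"az":0,"jaw":1},
    {"x":-0.012,"y":0,"z":0.0045,"ax":0,"ay":0,"az":0,"jaw":1},
    {"x":-0.012,"y":0,"z":0.0045,"ax":0,"ay":0,"az":0,"jaw":1},
    {"x":-0.012,"y":0,"z":0.0045,"ax":0,"ay":0,"az":0,"jaw":1},
    {"x":-0.012,"y":0,"z":0.0045,"ax":0,"ay":0,"az":0,"jaw":1},
    {"x":-0.012,"y":0,"z":0.0045,"ax":0,"ay":0,"az":0,"jaw":1}
  ]
}}

```text
time: 17.1
tool_pos: [611.3, 96.7, 26.1]
tcp_rot: [3.14, 0.353, -3.053]
contact_force: [-24.9, 0.8, 16.2]
grip_width: 91.5
finger_force: 12.2
```

```bash
python3 look.py
```

```text
17.1 [611.3  96.7  26.1] [ 3.1  0.4 -3.1] [-24.9   0.8  16.2] [ 0.   0.6  1.8  0.1  0.4 -1.7]
top 243 95.1 bay xy -41.77877182250977 49.97847359222412 centre [641.  116.4] (176.80673217773438, 86.62493133544922) yaw 58.79458236694336 [[558.1743774414062, 63.27238464355469], [632.2660522460938, 18.391326904296875], [723.8710327148438, 169.6168212890625], [649.7793579101562, 214.4978790283203]]
scene 1083 93.9 bay xy 0.29649897827148464 2.48785175079346 centre [687.1  72.8] (127.70075988769531, 198.47323608398438) yaw 4.9842424392700195 [[614.84765625, 166.11813354492188], [632.09130859375, -31.60459327697754], [759.3092041015625, -20.509719848632812], [742.0655517578125, 177.2130126953125]]
```

Tool motion has stopped and the force has risen to 25 N, so the crate is seated on the stop. Backing off and lifting.

Emit:
{"method": "send_rows", "body": {
  "rows": [
    {"x":0.014,"y":0,"z":-0.005,"ax":0,"ay":0,"az":0,"jaw":1},
    {"x":0.05,"y":0,"z":-0.019,"ax":0,"ay":0,"az":0,"jaw":1},
    {"x":0.12,"y":0,"z":-0.045,"ax":0,"ay":0,"az":0,"jaw":1},
    {"x":0.18,"y":0,"z":-0.067,"ax":0,"ay":0,"az":0,"jaw":1},
    {"x":0.18,"y":0,"z":-0.15,"ax":0,"ay":0,"az":0,"jaw":1},
    {"x":0.12,"y":0,"z":-0.3,"ax":0,"ay":0,"az":0,"jaw":1},
    {"x":0.05,"y":0,"z":-0.5,"ax":0,"ay":0,"az":0,"jaw":1},
    {"x":-0.02,"y":0,"z":-0.7,"ax":0,"ay":0,"az":0,"jaw":1},
    {"x":-0.05,"y":0,"z":-0.8,"ax":0,"ay":0,"az":0,"jaw":1},
    {"x":-0.05,"y":0,"z":-0.8,"ax":0,"ay":0,"az":0,"jaw":1}
  ]
}}

```text
time: 18.45
tool_pos: [571.3, 91.5, 184.3]
tcp_rot: [-3.141, 0.373, -3.054]
contact_force: [0.3, 0.1, -0.2]
grip_width: 91.7
finger_force: 0.0
```

```bash
python3 look.py pics/s7.png
```

```text
18.45 [571.3  91.5 184.3] [-3.1  0.4 -3.1] [ 0.3  0.1 -0.2] [ 0.   0.3  1.8  0.   0.7 -1.7]
top 454 94.8 bay xy -2.3213026452636716 4.618312654724124 centre [684.3  74.7] (124.34722900390625, 195.37701416015625) yaw 5.284313201904297 [[613.3786010742188, 166.2455291748047], [631.3723754882812, -28.30112075805664], [755.1911010742188, -16.8489990234375], [737.1973266601562, 177.69764709472656]]
scene 1082 94.0 bay xy 0.3963014013671877 2.4765960913085965 centre [687.2  72.8] (127.70585632324219, 198.5589599609375) yaw 4.908209800720215 [[615.0657348632812, 166.25389099121094], [632.0543823242188, -31.576969146728516], [759.2919311523438, -20.650497436523438], [742.3032836914062, 177.18035888671875]]
```

View pics/s7.png

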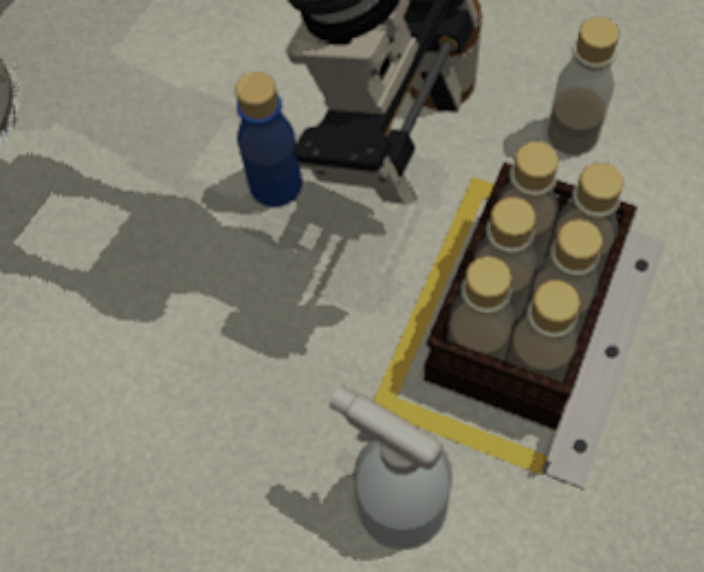

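The crate sits flush along the stop and inside the tape (far edge from (635,208) to (560,420)). All the bottles are standing and the gripper is clear, so I'm handing in.

```bash
python3 -c "
from plant import bot
print(bot.close_job())"
```

```text
the job is handed in; nothing more can be done
None
```

The job is handed in at about 18.5 s: the crate sits flush against the stop, about 3 mm left of centre between the tape lines (18 mm clear each side), with the other bottles left untouched.

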